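Hang the blue pick bin on the bench rail

TASK

Hang the empty blue bin on the free stretch of the rail of the bin stand, beside the grey one: hook its rear lip over the rail while its front is tipped up by some 20 degrees, then swing the front down so that the bin hangs level, square to the rail, and let go. Leave the yellow bin where it stands.

Things in the scene. Friction and masses are not known exactly. Their poses are not given: they have to be found in the camera images.
- blue_bin: Open blue plastic bin, about 80 g, upright on the bench. Origin: centre of the tray's underside; x to its back (high wall with lip), y across, z up. Tray 90 mm long (x -45 to 45), 56 mm wide (y +-28), walls 3 mm; grip across the side walls: 50 mm high from x = -8 to 45, sloping to 30 mm at the front. Back wall 66 mm high, with the lip (see blue_lip) behind it, the bin being 111 mm long over all.
- blue_lip (a point): Point that comes to lie on the rail: middle of the roof of the blue bin's lip slot, at (54, 0, 63) mm in the bin's frame, axes as the bin's. The slot opens downward, runs the bin's full width and is 18 mm wide (x 45 to 63 in the bin's frame); behind it a 3 mm flange hangs down to z = 48.
- blue_front (a point): Middle of the lower front edge of the blue bin, at (-45, 0, 0) mm in its frame; it rises when the front is tipped up.
- bin_stand: Fixed stand, aluminium, 300 mm wide. Origin on the bench below the rail's middle; x to its back, y along the rail (left seen from its front), z up. Rail: flat steel bar 6 mm thick (x +-3), 14 mm high, top at z = 125, end posts at y = +-150. Below it a white sheet up to z = 100, front face at x = -12, is the back rest. A grey bin of the same shape hangs fixed at y = 72 to 128; the rest is free.
- rail_spot (a point): Middle of the place to hang the blue bin, on the rail's top edge, at (0, -40, 125) mm in the stand's frame, axes as the stand's; within 60 mm along the rail will do. A bin that hangs has its flange against the rail's rear face and its back on the white sheet: origin at x = -60, z = 62 in the stand's frame, level or up to 3 degrees front-down.
- yellow_bin: The same bin in yellow, standing on the bench; to be left alone. Origin and axes as the blue bin's.

How it is judged:
By the outcome, as a careful person would: the job done as asked, in the order asked, and still so for the second after the job is handed in, with the robot touching nothing.
It also fails if it takes over 42 s, if anything falls off the work surface, if the arm or the gripper's body presses on something with over 40 N, if the wrist force passes 120 N, or if a joint passes its speed limit or range.

ROBOT

A 7-joint arm with a two-finger parallel gripper is mounted at the origin on a cart in front of the work surface, level with it; the furniture and walls round the work are solid. World frame = base frame: x ahead of the robot, y to its left, z up, the work surface at z = 0. Lengths are in m, angles in rad, forces in N, time in s.
With the tool pointing down it reaches from about 0.425 to 1.025 m from the base axis. Payload 9.4 kg.
Tool frame: the origin (TCP) lies midway between the tips of the shut fingers; the grasp point (between the pads) lies 19 mm behind it; z points along the fingers, y is the line along which they close (so a half turn about z gives the same grasp; the last joint's range is limited). The gripper opens to 93 mm and grips with 3 to 60 N. Pads are 15 mm wide; open, the fingers measure 128 mm over their backs; the gripper's body (75 mm by 188 mm) begins 65 mm behind the grasp point.
Start: joints at [-1.336, 0.599, -0.003, 1.599, 0.002, 0.943, -0.08], TCP at [0.222, 0.69, 0.219] pointing down, gripper open.
Joint ranges: [-2.57, 2.57], [-0.35, 1.97], [-1.29, 1.29], [0.11, 2.56], [-1.05, 4.19], [0.11, 1.86], [-2.63, 2.63]. Speed limits (rad/s): [2.22, 2.22, 3.01, 3.01, 3.14, 3.14, 3.14].

INTERFACE

Orientations are given as a unit quaternion [w, x, y, z].
In Python, from station import env gives the robot as it stands.
- The arm moves only by the shell command python3 -m inch 'ROWS' [OPENING] [FORCE]. ROWS is JSON, a list of rows, each a list of 2 entries, a list of its own where there are three numbers: the shift along the world's x, y, z in cm, then the turn, a rotation vector about the world's x, y, z in rad. A call has 1 to 12 rows; each row is the pose to reach, as a shift and turn from the pose commanded when the call began; what a row does not reach only later rows make up. A row lasts 1/12 s, in which the tool goes at most 41.7 mm and 7.16 degrees, less where a joint would pass 70% of its speed; a pose out of reach is approached as far as the arm can. A call with a gripper value outside its range is refused whole. OPENING is the closure, from 0 (fully open) to 1 (shut), set as the call begins (- or left out, the last holds). The fingers move at their own pace and stop on an object; FORCE is the grip in N (left out, the last holds). Time passes only in rows, so rows that repeat a pose let the fingers close. It gives the time, the measured TCP pose, the force, the opening and the grip force at its end, in the units of the state.
- env.sense(): the state, without advancing time (a new reading comes with each control period).
- env.read_camera(name): name is "side" or "top"; returns a dict with "pixels" (384x512x3 uint8, red, green, blue), "z_map" (384x512 float32, m along the optical axis (not along the pixel's ray), 0 where there is no reading), "fovy" (degrees; the focal length in pixels is half the picture's height over the tangent of half this angle, whatever the lens; pixels are square), "cx", "cy" (the principal point, pixels), "k1" (the pictures are not rectified: a ray, as slopes to the right and down, at radius r is drawn at 1 + k1 r^2 times it, then the intrinsics apply), "position" and "rotation" of the camera in the world. Camera axes: x right, y down, z forward; pixel columns grow to the right and rows downward; lengths in m; the calibration is good to about 2 mm. A picture is of the moment at which its call begins.
- env.sign_off(): hands the job in; it is judged then, once.
Trained networks look in a picture, given as the dict that the camera call returned (one of the last four; its "shot" number tells which), for a name from the list of things; names that differ only in an ending like _2 or _b are one class to them, and where a whole thing is asked for, a point or a joint stands for the part that bears it (a point fixed in the world has none). Each returns a list of dicts, best first, with "score" (0 to 1); they miss things now and then, are a little off and sometimes report something else, mostly with a low value. They report only what shows in the picture. A call takes as long as a camera call.
- env.boxes_of(name, picture): "box" ([centre column, centre row, width, height] in pixels, round what is visible of it).
- env.cut_out(name, picture): "region" (384x512 bool, what is visible of it) and "box" ([centre column, centre row, width, height] in pixels, round what is visible of it).
The state is a dict: "time_s": time; "joints": joint angles; "dq": joint speeds; "effort": joint torques, N m; "eef_pos": TCP position; "orientation": TCP orientation; "wrist_force": force on the tool from outside, world axes, zero at the start; "moment": the same for the moment, N m; "width": finger opening in m; "grasp_force": force on a finger pad.
Only numpy, scipy, OpenCV 4.12 (cv2) and the standard library are available. Lean on these libraries where they do the work, as an engineer would, in place of code of your own. Each camera call takes 0.05 s, during which the arm holds its last target. There are 200 camera calls.

## Working session

There is one attempt and no reset: what is moved stays moved. The work goes in short steps, Python scripts to look and compute and a shell command to move; the robot and the scene stay as the last step left them, time stands still between calls to the robot, and variables do not carry over. Pictures are saved under pics/ and viewed, at most 10 in all, crops included, and the job is handed in when it is done.

```bash
mkdir -p pics; cat > h.py <<'E'
import numpy as np, cv2
from station import env
def pts(p):
    H,W=p["z_map"].shape; f=H/2/np.tan(np.radians(p["fovy"])/2)
    K=np.array([[f,0,p["cx"]],[0,f,p["cy"]],[0,0,1]])
    uv=np.stack(np.meshgrid(np.arange(W),np.arange(H)),-1).reshape(-1,1,2).astype(float)
    n=cv2.undistortPoints(uv,K,np.array([p["k1"],0,0,0.]),).reshape(H,W,2)
    z=p["z_map"][...,None]
    c=np.concatenate([n*z,z],-1)
    return c@np.array(p["rotation"]).T+np.array(p["position"])
E
python3 - <<'E'
from h import *
ims=[]
for c in ["side","top"]:
    p=env.read_camera(c); P=pts(p); np.savez(f"{c}0.npz",P=P,z=p["z_map"],im=p["pixels"])
    print(c,p["position"],np.round(p["rotation"],2).tolist())
    for n in ["blue_bin","yellow_bin","bin_stand"]:
        for r in env.cut_out(n,p)[:2]:
            m=r["region"]&(p["z_map"]>0); q=P[m]
            print(n,round(r["score"],2),np.round(r["box"]),m.sum(),np.round(np.percentile(q,[2,50,98],axis=0),3).tolist() if m.sum() else "")
            if r["score"]>.5: np.save(f"{c}0_{n}.npy",m)
    cv2.imwrite(f"pics/{c}0.png",p["pixels"][...,::-1])
print({k:np.round(v,3).tolist() for k,v in env.sense().items()})
E
```

```text
Traceback (most recent call last):
  File "h.py", line 10, in pts
    return c@np.array(p["rotation"]).T+np.array(p["position"])
           ~^~~~~~~~~~~~~~~~~~~~~~~~~~
ValueError: matmul: Input operand 1 has a mismatch in its core dimension 0, with gufunc signature (n?,k),(k,m?)->(n?,m?) (size 4 is different from 3)
```

```bash
sed -i 's/np.array(p\["rotation"\]).T/R.from_quat(np.array(p["rotation"]),scalar_first=True).as_matrix().T/; 1a from scipy.spatial.transform import Rotation as R' h.py
cat > look.py <<'E'
from h import *
import sys
t=sys.argv[1]
for c in ["side","top"]:
    p=env.read_camera(c); P=pts(p); np.savez(f"{c}{t}.npz",P=P,z=p["z_map"],im=p["pixels"])
    print(c,p["position"],np.round(p["rotation"],2).tolist())
    for n in ["blue_bin","yellow_bin","bin_stand"]:
        for r in env.cut_out(n,p)[:2]:
            m=r["region"]&(p["z_map"]>0); q=P[m]
            print(n,round(r["score"],2),np.round(r["box"]),m.sum(),np.round(np.percentile(q,[2,50,98],axis=0),3).tolist() if m.sum() else "")
            if r["score"]>.5: np.save(f"{c}{t}_{n}.npy",m)
    cv2.imwrite(f"pics/{c}{t}.png",p["pixels"][...,::-1])
print({k:np.round(v,3).tolist() for k,v in env.sense().items()})
E
python3 look.py 0
```

```text
side [0.33439284 0.85906852 0.57496238] [0.06, -0.08, 0.84, -0.53]
blue_bin 0.75 [280. 217.  52.  42.] 1324 [[0.428, -0.2, -0.0], [0.482, -0.085, 0.03], [0.535, -0.068, 0.067]]
yellow_bin 0.74 [289. 178.  44.  32.] 890 [[0.434, -0.374, 0.001], [0.488, -0.318, 0.032], [0.545, -0.306, 0.067]]
bin_stand 0.93 [178. 287. 107. 156.] 7970 [[0.506, 0.065, 0.002], [0.594, 0.313, 0.078], [0.658, 0.367, 0.128]]
top [ 0.4286538  -0.06513353  1.18235534] [-0.03, 0.72, -0.7, 0.03]
blue_bin 0.64 [270. 208.  23.  44.] 739 [[0.428, -0.136, -0.002], [0.487, -0.106, 0.005], [0.538, -0.074, 0.068]]
yellow_bin 0.93 [347. 206.  31.  39.] 875 [[0.434, -0.375, -0.002], [0.492, -0.345, 0.011], [0.545, -0.309, 0.067]]
bin_stand 0.92 [160. 176. 116.  50.] 3317 [[0.511, 0.063, 0.001], [0.596, 0.256, 0.042], [0.657, 0.361, 0.129]]
{'time_s': 0.45, 'joints': [-1.336, 0.599, -0.002, 1.599, 0.002, 0.943, -0.08], 'dq': [0.0, -0.001, 0.001, -0.001, 0.0, 0.001, -0.002], 'effort': [-0.002, -76.409, 1.495, -25.244, -0.052, 0.011, 0.0], 'eef_pos': [0.222, 0.69, 0.219], 'orientation': [0.0, 0.155, 0.988, -0.0], 'wrist_force': [0.364, -0.817, 0.286], 'moment': [-0.037, -0.002, 0.009], 'grasp_force': 0.0, 'width': 0.093}
```

View pics/side0.png

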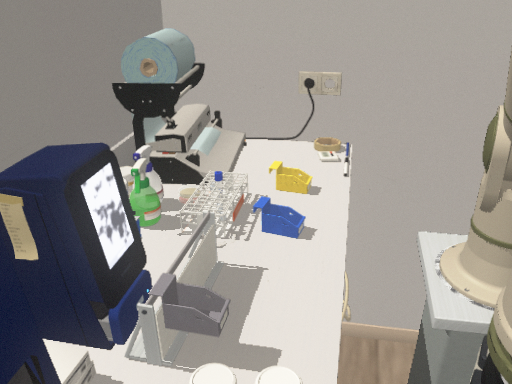

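View pics/top0.png

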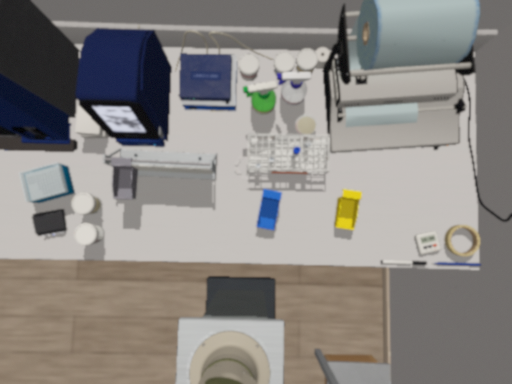

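```bash
cat > fit.py <<'E'
from h import *
def rect(q): # min area rect of xy
    (c,s,a)=cv2.minAreaRect((q[:,:2]*1000).astype(np.float32)); return np.round(c,1),np.round(s,1),round(a,1)
def load(t,c,n):
    d=np.load(f"{c}{t}.npz"); return d["P"],np.load(f"{c}{t}_{n}.npy")&(d["z"]>0)
E
python3 - <<'E'
from fit import *
for c in ["side","top"]:
    P,m=load(0,c,"blue_bin"); m2=cv2.erode(m.astype(np.uint8),np.ones((2,2)))>0
    q=P[m2]; q=q[(q[:,2]>.02)&(q[:,2]<.08)]
    q=q[(abs(q[:,0]-.485)<.08)&(abs(q[:,1]+.106)<.06)]
    print(c,"blue",rect(q),len(q))
    l=q[q[:,2]>.057]; print(" lip",rect(l),len(l),l.mean(0).round(4))
    P,m=load(0,c,"bin_stand"); q=P[m]; 
    r=q[(q[:,2]>.117)&(q[:,2]<.14)]; print(" rail",rect(r),len(r), np.polyfit(r[:,1],r[:,0],1).round(4))
    for lo in np.arange(.05,.37,.03):
        s=r[(r[:,1]>lo)&(r[:,1]<lo+.03)]
        if len(s): print("  ",lo.round(2),len(s),np.percentile(s[:,0],[5,50,95]).round(4),np.median(s[:,2]).round(4))
    Z=P[np.load(f"{c}0.npz")["z"]>0]
    for lo in np.arange(.02,.4,.04):
        s=Z[(Z[:,1]>lo)&(Z[:,1]<lo+.04)&(Z[:,2]>.16)&(Z[:,0]>.45)&(Z[:,0]<.95)]
        if len(s): print("  tall",lo.round(2),len(s),s[:,0].min().round(3),s[:,2].max().round(3), np.sort(s[:,0])[:3])
E
```

```text
side blue (array([ 481.5, -104.1]), array([ 63.5, 112.8]), 80.2) 874
 lip (array([ 525.8, -109.9]), array([56.4, 21.4]), 81.3) 110 [ 0.5235 -0.1072  0.0649]
 rail (array([603.9, 216.9]), array([305.1,  32.8]), 88.0) 936 [0.0068 0.6028]
   0.05 45 [0.5933 0.6015 0.6143] 0.1223
   0.08 38 [0.6008 0.6025 0.6063] 0.1237
   0.11 39 [0.6021 0.603  0.6071] 0.124
   0.14 46 [0.6027 0.604  0.6075] 0.1237
   0.17 47 [0.6036 0.6048 0.6093] 0.1233
   0.2 55 [0.6043 0.6058 0.6098] 0.124
   0.23 54 [0.6051 0.6065 0.6099] 0.1235
   0.26 61 [0.5927 0.6072 0.6111] 0.1238
   0.29 199 [0.5926 0.6009 0.6137] 0.1279
   0.32 228 [0.592  0.6037 0.6146] 0.1277
   0.35 124 [0.6005 0.6103 0.6236] 0.1224
  tall 0.18 125 0.686 0.32 [0.68572819 0.68589266 0.68667299]
  tall 0.22 1748 0.684 0.325 [0.68380918 0.68393399 0.68398117]
  tall 0.26 2097 0.684 0.324 [0.68375056 0.68408331 0.68419735]
  tall 0.3 2460 0.682 0.325 [0.68239995 0.6830163  0.68333582]
  tall 0.34 8349 0.686 0.324 [0.68560257 0.68560318 0.68573187]
top blue (array([ 481.6, -106. ]), array([ 52.7, 112.4]), 80.5) 217
 lip (array([ 526.3, -113.5]
[... 206 characters left out ...]
0.6054] 0.1243
   0.11 28 [0.6016 0.6042 0.6075] 0.1241
   0.14 25 [0.6021 0.604  0.6069] 0.1247
   0.17 28 [0.6031 0.6055 0.6088] 0.1246
   0.2 23 [0.6038 0.6057 0.6083] 0.1252
   0.23 28 [0.6042 0.6067 0.6101] 0.1252
   0.26 35 [0.5919 0.6065 0.6114] 0.1256
   0.29 98 [0.5912 0.6021 0.6133] 0.1281
   0.32 72 [0.5923 0.6037 0.6128] 0.1285
   0.35 33 [0.6    0.6093 0.6212] 0.1247
  tall 0.18 1749 0.684 0.326 [0.68403601 0.68406971 0.68548778]
  tall 0.22 1723 0.685 0.328 [0.68523093 0.68536616 0.6854451 ]
  tall 0.26 1708 0.685 0.328 [0.68467037 0.68495585 0.68518184]
  tall 0.3 1720 0.685 0.327 [0.68512433 0.68521408 0.68532731]
  tall 0.34 690 0.686 0.327 [0.68556795 0.68586679 0.68645581]
```

```bash
cat > go.py <<'E'
from h import *
import sys
# bin-frame: tool down with y along bin y (sign nearest), tilted by a deg (top toward bin -x) ; args: grasp x y z (m), yaw deg, lean deg
def tgt(g,yaw,lean):
    Rb=R.from_euler("z",yaw,degrees=True)*R.from_euler("y",-lean,degrees=True)
    Rt=Rb*R.from_quat([0,0,1,0],scalar_first=True)
    return np.array(g)+.019*Rt.as_matrix()[:,2],Rt
def delta(T,Rt):
    s=env.sense(); R0=R.from_quat(s["orientation"],scalar_first=True)
    best=min([(Rt*k*R0.inv()).as_rotvec() for k in (R.identity(),R.from_euler("z",np.pi))],key=np.linalg.norm)
    return ((T-s["eef_pos"])*100).round(2).tolist(),best.round(3).tolist()
if __name__=="__main__":
    a=list(map(float,sys.argv[1:])); print(delta(*tgt(a[:3],a[3],a[4])))
E
python3 go.py .479 -.1045 .14 -9.5 10
python3 -m inch '[[[3,-4,0],[0,0,0]],[[6,-8,0],[0,0,0]],[[20,-39,0],[0,0,0]],[[20,-39,0],[0,0,0]],[[20,-39,0],[0,0,0]],[[20,-39,0],[0,0,0]],[[20,-39,0],[0,0,0]],[[20,-39,0],[0,0,0]],[[20,-39,0],[0,0,0]],[[20,-39,0],[0,0,0]],[[20,-39,0],[0,0,0]],[[20,-39,0],[0,0,0]]]' 0 25
python3 go.py .479 -.1045 .14 -9.5 10
```

```text
([25.98, -79.5, -9.73], [-0.041, -0.17, 0.146])
time_s: 1.45
eef_pos: [0.4248, 0.2944, 0.219]
orientation: [0.001, 0.159, 0.987, -0.001]
wrist_force: [0.2, 0.4, -0.5]
width: 0.0932
grasp_force: 0.0
([5.74, -39.95, -9.77], [-0.04, -0.168, 0.153])
```

```bash
python3 -m inch '[[[6,-40,-2],[0,0,0.15]],[[6,-40,-2],[0,0,0.15]],[[6,-40,-2],[0,0,0.15]],[[6,-40,-2],[0,0,0.15]],[[6,-40,-2],[0,0,0.15]],[[6,-40,-2],[-0.04,-0.17,0.15]],[[6,-40,-2],[-0.04,-0.17,0.15]],[[6,-40,-9.8],[-0.04,-0.17,0.15]],[[6,-40,-9.8],[-0.04,-0.17,0.15]],[[6,-40,-9.8],[-0.04,-0.17,0.15]],[[6,-40,-9.8],[-0.04,-0.17,0.15]],[[6,-40,-9.8],[-0.04,-0.17,0.15]]]'
python3 go.py .479 -.1045 .14 -9.5 10
python3 go.py .479 -.1045 .04 -9.5 10
```

```text
time_s: 2.45
eef_pos: [0.482, -0.1028, 0.1186]
orientation: [0.086, 0.083, 0.993, -0.007]
wrist_force: [-0.4, -0.1, 0.9]
width: 0.093
grasp_force: 0.0
([0.03, -0.22, 0.27], [-0.001, -0.003, 0.0])
([0.03, -0.22, -9.73], [-0.001, -0.003, 0.0])
```

```bash
python3 -m inch '[[[0,-0.2,-3],[0,0,0]],[[0,-0.2,-5],[0,0,0]],[[0,-0.2,-7],[0,0,0]],[[0,-0.2,-8.5],[0,0,0]],[[0,-0.2,-9.7],[0,0,0]],[[0,-0.2,-9.7],[0,0,0]],[[0,-0.2,-9.7],[0,0,0]]]'
python3 -m inch '[[[0,0,0],[0,0,0]],[[0,0,0],[0,0,0]],[[0,0,0],[0,0,0]],[[0,0,0],[0,0,0]],[[0,0,0],[0,0,0]],[[0,0,0],[0,0,0]],[[0,0,0],[0,0,0]],[[0,0,0],[0,0,0]]]' 1 25
python3 go.py .479 -.1045 .04 -9.5 10
```

```text
time_s: 3.03
eef_pos: [0.4676, -0.1085, 0.0461]
orientation: [0.063, 0.078, 0.995, -0.021]
wrist_force: [-1.0, -0.2, -0.2]
width: 0.093
grasp_force: 0.0
time_s: 3.7
eef_pos: [0.4666, -0.1095, 0.0459]
orientation: [0.062, 0.078, 0.995, -0.02]
wrist_force: [-0.8, 1.7, 6.7]
width: 0.0552
grasp_force: 25.1
([1.56, 0.44, -2.46], [0.023, -0.052, -0.006])
```

```bash
python3 -c "
from h import *
print(env.sense()['joints'])"
python3 -m inch '[[[0,0,0],[0,0,0]],[[0,0,0],[0,0,0]],[[0,0,0],[0,0,0]],[[0,0,0],[0,0,0]],[[0,0,0],[0,0,0]],[[0,0,5],[0,0,0]],[[0,0,5],[0,0,0]],[[0,0,5],[0,0,0]]]' 0
python3 look.py 1 | grep -v stand; python3 - <<'E'
from fit import *
for c in ["side","top"]:
    P,m=load(1,c,"blue_bin"); m2=cv2.erode(m.astype(np.uint8),np.ones((2,2)))>0
    q=P[m2]; q=q[(q[:,2]>.02)&(q[:,2]<.08)]
    q=q[(abs(q[:,0]-.485)<.08)&(abs(q[:,1]+.106)<.06)]
    print(c,"blue",rect(q),len(q))
    l=q[q[:,2]>.057]; print(" lip",rect(l),len(l))
E
python3 go.py .479 -.1045 .1 -9.5 0
```

```text
[ 0.23892284  0.59928898 -0.22026805  2.37977236  1.2883942   0.17306637
  0.2035466 ]
time_s: 4.37
eef_pos: [0.4665, -0.1089, 0.0987]
orientation: [0.063, 0.079, 0.995, -0.019]
wrist_force: [0.2, -0.1, -0.2]
width: 0.0925
grasp_force: 0.0
side [0.33439284 0.85906852 0.57496238] [0.06, -0.08, 0.84, -0.53]
blue_bin 0.61 [279. 215.  53.  43.] 1264 [[0.428, -0.142, 0.001], [0.482, -0.09, 0.031], [0.537, -0.077, 0.067]]
blue_bin 0.16 [178. 291. 104. 154.] 8194 [[0.506, 0.064, -0.001], [0.594, 0.31, 0.077], [0.661, 0.367, 0.128]]
yellow_bin 0.58 [292. 182.  39.  24.] 413 [[0.432, -0.401, -0.001], [0.456, -0.313, 0.022], [0.525, -0.082, 0.129]]
top [ 0.4286538  -0.06513353  1.18235534] [-0.03, 0.72, -0.7, 0.03]
blue_bin 0.46 [274. 194.  17.  13.] 175 [[0.512, -0.144, 0.007], [0.525, -0.118, 0.065], [0.54, -0.092, 0.069]]
yellow_bin 0.74 [347. 211.  35.  38.] 823 [[0.434, -0.369, -0.001], [0.49, -0.344, 0.014], [0.542, -0.309, 0.068]]
{'time_s': 4.767, 'joints': [0.405, 0.517, -0.444, 2.339, 0.923, 0.331, 0.56], 'dq': [0.003, -0.003, -0.009, -0.001, -0.009, 0.002, 0.005], 'effort': [0.331, 
[... 164 characters left out ...]
1], 'moment': [0.05, 0.092, -0.024], 'grasp_force': 0.0, 'width': 0.093}
side blue (array([ 481.1, -110.1]), array([ 62.8, 113.1]), 80.7) 830
 lip (array([ 525.6, -114.7]), array([54.7, 21.8]), 79.6) 115
([1.29, 0.51, -1.37], [0.052, 0.118, -0.009])Traceback (most recent call last):
  File "<stdin>", line 3, in <module>
  File "fit.py", line 5, in load
    d=np.load(f"{c}{t}.npz"); return d["P"],np.load(f"{c}{t}_{n}.npy")&(d["z"]>0)
                                            ~~~~~~~^^^^^^^^^^^^^^^^^^^
    fid = stack.enter_context(open(os.fspath(file), "rb"))
                              ~~~~^^^^^^^^^^^^^^^^^^^^^^^
FileNotFoundError: [Errno 2] No such file or directory: 'top1_blue_bin.npy'
```

View pics/side1.png

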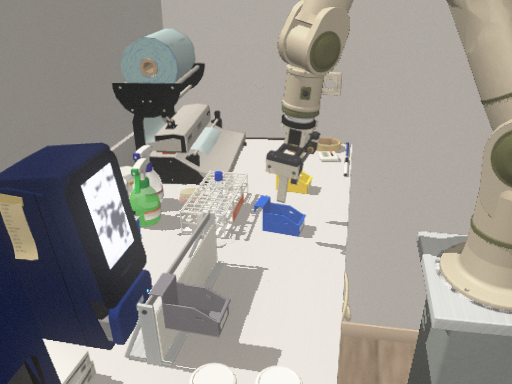

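```bash
python3 go.py .474 -.1105 .12 -9.5 0
python3 -m inch '[[[0.8,0,2.4],[0.05,0.118,-0.01]],[[0.8,0,2.4],[0.05,0.118,-0.01]],[[0.8,0,2.4],[0.05,0.118,-0.01]],[[0.8,0,2.4],[0.05,0.118,-0.01]],[[0.8,0,2.4],[0.05,0.118,-0.01]]]'
python3 go.py .474 -.1105 .04 -9.5 0; python3 -c "
from h import *
print(env.sense()['joints'])"
```

```text
([0.79, -0.09, 0.63], [0.052, 0.118, -0.009])
time_s: 5.18
eef_pos: [0.4734, -0.1102, 0.1185]
orientation: [0.001, 0.084, 0.996, -0.001]
wrist_force: [0.1, 0.1, -0.4]
width: 0.093
grasp_force: 0.0
([0.06, -0.03, -9.75], [0.003, 0.002, 0.002])
[ 0.58049568  0.54724305 -0.66069048  2.20320367  0.62751541  0.58067455
  0.85316954]
```

```bash
python3 -m inch '[[[0,0,-3],[0,0,0]],[[0,0,-5],[0,0,0]],[[0,0,-7],[0,0,0]],[[0,0,-8.5],[0,0,0]],[[0,0,-9.7],[0,0,0]],[[0,0,-9.7],[0,0,0]],[[0,0,-9.7],[0,0,0]]]'
python3 go.py .474 -.1105 .04 -9.5 0
```

```text
time_s: 5.77
eef_pos: [0.473, -0.1091, 0.022]
orientation: [-0.0, 0.083, 0.997, -0.001]
wrist_force: [-0.2, 0.4, -0.2]
width: 0.0931
grasp_force: 0.0
([0.1, -0.14, -0.1], [0.002, -0.0, -0.0])
```

Good pose. Grip and lift.

```bash
python3 -m inch '[[[0,-0.1,0],[0,0,0]],[[0,-0.1,0],[0,0,0]],[[0,-0.1,0],[0,0,0]],[[0,-0.1,0],[0,0,0]],[[0,-0.1,0],[0,0,0]],[[0,-0.1,0],[0,0,0]],[[0,-0.1,0],[0,0,0]],[[0,-0.1,0],[0,0,0]]]' 1 30
python3 -m inch '[[[0,0,2],[0,0,0]],[[0,0,5],[0,0,0]],[[0,0,8],[0,0,0]],[[0,0,12],[0,0,0]],[[0,0,15],[0,0,0]],[[0,0,15],[0,0,0]],[[0,0,15],[0,0,0]]]'
python3 look.py 2 | grep blue
```

```text
time_s: 6.43
eef_pos: [0.4744, -0.111, 0.0227]
orientation: [0.001, 0.084, 0.996, -0.001]
wrist_force: [-2.0, 0.0, 5.9]
width: 0.0561
grasp_force: 29.8
time_s: 7.02
eef_pos: [0.4748, -0.1115, 0.1736]
orientation: [0.002, 0.084, 0.996, -0.001]
wrist_force: [-0.9, 0.2, -2.1]
width: 0.056
grasp_force: 29.8
blue_bin 0.56 [280. 158.  55.  42.] 1191 [[0.428, -0.312, 0.047], [0.477, -0.089, 0.18], [0.541, -0.076, 0.218]]
```

View pics/side2.png

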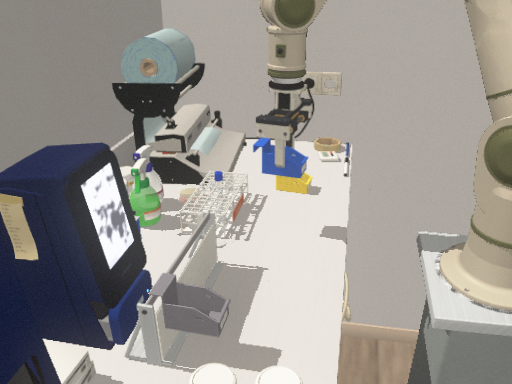

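```bash
python3 - <<'E'
from fit import *
s=env.sense(); print(s["eef_pos"])
P,m=load(2,"side","blue_bin"); m2=cv2.erode(m.astype(np.uint8),np.ones((2,2)))>0
q=P[m2]; q=q[(q[:,2]>.14)&(q[:,2]<.24)&(abs(q[:,0]-.485)<.08)&(abs(q[:,1]+.11)<.06)]
c=R.from_euler("z",9.5,degrees=True)
b=c.apply(q-np.array(s["eef_pos"]))*1000
b2=b[abs(b[:,1])<35]
print(np.percentile(b2,[.5,2,50,98,99.5],axis=0).round(1).tolist(), rect(q))
l=b2[b2[:,0]>42]; print("lip z",np.percentile(l[:,2],[5,50,80,90,95]).round(1),len(l), "x",np.percentile(l[:,0],[50,90,98]).round(1))
w=b2[abs(b2[:,1]-b2[:,1].max())<12]
for lo in range(-50,70,10):
    k=w[(w[:,0]>lo)&(w[:,0]<lo+10)]
    if len(k): print(lo,len(k),np.percentile(k[:,2],[3,97]).round(1))
E
python3 go.py .545 .13 .26 -1.6 0
```

```text
[ 0.4740187  -0.11055063  0.17167844]
[[-48.4, -29.7, -20.3], [-45.9, -28.3, -19.0], [0.2, 25.3, 7.6], [61.9, 31.2, 46.0], [63.6, 32.4, 46.4]] (array([ 483.2, -108.2]), array([ 73.3, 118.5]), 88.8)
lip z [17.7 42.1 45.7 46.1 46.3] 158 x [44.9 62.6 63.8]
-50 40 [-18.6  11.3]
-40 63 [-20.3  15.6]
-30 71 [-18.3  19.7]
-20 79 [-18.6  25.5]
-10 42 [-19.5   6.9]
0 36 [-19.2  -1.4]
10 56 [-20.   27.2]
20 92 [-18.3  28.5]
30 88 [-18.2  28.4]
40 34 [-14.1  45.4]
50 10 [42.5 46.9]
60 11 [32.9 44.4]
([7.1, 24.06, 6.93], [0.001, 0.0, 0.139])
```

```bash
cat > st.py <<'E'
from go import *
# args: triples  X Z tilt [mm,mm,deg] of lip point in stand frame, y fixed
X0=np.array([.6038,.135]); YAW=-1.6
off=np.array([51.5,0,42.5])/1000
if __name__=="__main__":
    a=list(map(float,sys.argv[1:]))
    for i in range(0,len(a),3):
        X,Z,t=a[i:i+3]
        Rs=R.from_euler("z",YAW,degrees=True); Rb=Rs*R.from_euler("y",t,degrees=True)
        lip=Rs.apply([X/1000,0,Z/1000])+np.array([*X0,0])
        T=lip-Rb.apply(off)
        print(a[i:i+3],T.round(4),delta(T,Rb*R.from_quat([0,0,1,0],scalar_first=True)))
E
python3 st.py -60 215 0  -30 190 20 2.6 175 20
```

```text
[-60.0, 215.0, 0.0] [0.4923 0.1381 0.1725] ([1.83, 24.87, 0.08], [0.001, 0.0, 0.139])
[-30.0, 190.0, 20.0] [0.5109 0.1376 0.1677] ([3.69, 24.81, -0.4], [0.035, 0.348, 0.137])
[2.6, 175.0, 20.0] [0.5435 0.1367 0.1527] ([6.95, 24.72, -1.9], [0.035, 0.348, 0.137])
```

```bash
python3 -m inch '[[[0,4,1],[0,0,0.03]],[[0.5,8,2],[0,0,0.06]],[[1,12,2],[0.01,0,0.1]],[[1.5,16,2],[0.01,0.05,0.13]],[[2,20,2],[0.02,0.12,0.137]],[[2.5,23,2],[0.02,0.2,0.137]],[[3,24.8,2],[0.03,0.28,0.137]],[[3.7,24.8,1],[0.035,0.348,0.137]],[[3.7,24.8,0.5],[0.035,0.348,0.137]],[[3.7,24.8,0],[0.035,0.348,0.137]],[[3.7,24.8,-0.4],[0.035,0.348,0.137]],[[3.7,24.8,-0.4],[0.035,0.348,0.137]]]'
python3 st.py  -30 190 20 2.6 165 20
```

```text
time_s: 8.42
eef_pos: [0.5102, 0.1364, 0.1679]
orientation: [-0.173, 0.014, 0.985, 0.002]
wrist_force: [-1.7, -0.7, -0.9]
width: 0.0562
grasp_force: 29.8
[-30.0, 190.0, 20.0] [0.5109 0.1376 0.1677] ([0.07, 0.11, -0.02], [0.001, 0.001, 0.001])
[2.6, 165.0, 20.0] [0.5435 0.1367 0.1427] ([3.33, 0.02, -2.52], [0.001, 0.001, 0.001])
```

```bash
python3 -m inch '[[[1.5,0,0],[0,0,0]],[[3,0,-0.5],[0,0,0]],[[3.3,0,-1.5],[0,0,0]],[[3.3,0,-2.5],[0,0,0]],[[3.3,0,-2.5],[0,0,0]],[[3.3,0,-2.5],[0,0,0]]]'
python3 st.py 2.6 165 20 2.6 135 20
python3 look.py 3 | grep blue
python3 - <<'E'
from fit import *
for c in ["side","top"]:
    d=np.load(f"{c}3.npz"); im=d["im"]; P=d["P"]
    b=(im[...,2].astype(int)>im[...,0]+60)&(d["z"]>0)&(abs(P[...,1]-.135)<.05)&(abs(P[...,0]-.57)<.1)&(P[...,2]>.13)&(P[...,2]<.22)
    q=P[b]; l=q[(q[:,0]>.585)]
    print(c,len(q),len(l)); 
    if len(l): print(np.percentile(l,[2,50,98],axis=0).round(4).tolist(),"lip rear-top:",l[l[:,0]>np.percentile(l[:,0],85)].mean(0).round(4), rect(l))
    np.save(f"b{c}.npy",q)
s=cv2.imread("pics/side3.png")[130:330,120:330]; t=cv2.imread("pics/top3.png")[120:230,90:300]
cv2.imwrite("pics/c3.png",np.vstack([cv2.resize(s,(420,400),interpolation=3),cv2.resize(t,(420,200),interpolation=3)])[:600])
E
```

```text
time_s: 8.92
eef_pos: [0.5428, 0.1368, 0.143]
orientation: [-0.174, 0.014, 0.985, 0.002]
wrist_force: [-0.1, 0.6, -0.1]
width: 0.0558
grasp_force: 29.8
[2.6, 165.0, 20.0] [0.5435 0.1367 0.1427] ([0.07, -0.01, -0.04], [0.001, -0.0, 0.0])
[2.6, 135.0, 20.0] [0.5435 0.1367 0.1127] ([0.07, -0.01, -3.04], [0.001, -0.0, 0.0])
blue_bin 0.9 [222. 226.  74.  45.] 1699 [[0.495, 0.11, 0.117], [0.542, 0.163, 0.151], [0.614, 0.168, 0.169]]
blue_bin 0.75 [182. 187.  23.  31.] 582 [[0.495, 0.109, 0.113], [0.529, 0.143, 0.134], [0.576, 0.165, 0.249]]
side 1397 341
[[0.5864, 0.1185, 0.1411], [0.5969, 0.1478, 0.1611], [0.6178, 0.1665, 0.1689]] lip rear-top: [0.6155 0.1497 0.159 ] (array([601.7, 140.6]), array([53.9, 35.1]), 88.0)
top 205 0
```

View pics/c3.png

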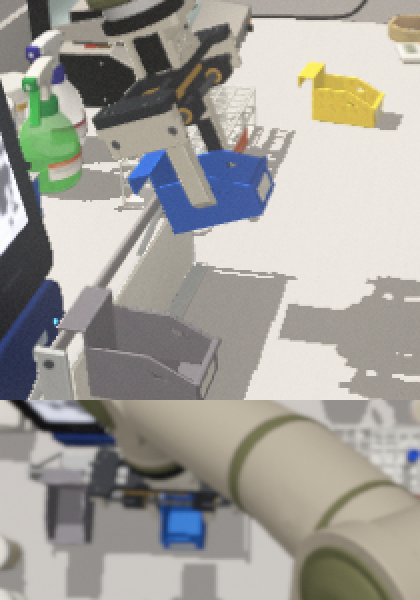

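```bash
python3 - <<'E'
from st import *
q=np.load("bside.npy"); s=env.sense()
d=np.load("side3.npz"); P=d["P"]; im=d["im"]
b=(im[...,2].astype(int)>im[...,0]+60)&(d["z"]>0)&(abs(P[...,1]-.137)<.045)&(abs(P[...,0]-.56)<.085)&(P[...,2]>.09)&(P[...,2]<.2)
q=P[b]
Rb=R.from_euler("z",YAW,degrees=True)*R.from_euler("y",20,degrees=True)
v=Rb.inv().apply(q-np.array(s["eef_pos"]))*1000+[2.5,0,20.5]
w=v[v[:,1]>22]
for lo in range(-50,75,10):
    k=w[(w[:,0]>lo)&(w[:,0]<lo+10)]
    if len(k)>3: print(lo,len(k),np.percentile(k[:,2],[3,97]).round(1))
print(np.percentile(w,[.5,2,98,99.5],axis=0).round(1).tolist())
f=v[(v[:,2]>52)&(v[:,0]>42)];print("lip",np.percentile(f,[2,50,98],axis=0).round(1).tolist())
E
```

```text
-50 59 [ 0.2 28.5]
-40 100 [-2.1 31.7]
-30 108 [-2.2 37.3]
-20 117 [-1.4 42.9]
-10 59 [-2.7 44.4]
0 48 [-2.3 15.8]
10 68 [-2.  40.6]
20 119 [-1.6 45.4]
30 125 [-1.5 45.2]
40 92 [ 0.3 62.7]
50 13 [59.8 62.8]
60 44 [-3.4 62.7]
[[-46.2, 22.3, -3.4], [-44.5, 23.8, -2.6], [64.5, 31.3, 61.7], [67.6, 36.3, 62.7]]
lip [[42.2, -17.7, 52.6], [49.7, 10.8, 61.7], [66.5, 31.0, 63.1]]
```

```bash
sed -i 's/42.5\]/40.5]/' st.py; python3 st.py 2.6 140 20 2.6 128 20
python3 -m inch '[[[0,0,-1],[0,0,0]],[[0,0,-2],[0,0,0]],[[0,0,-2.6],[0,0,0]],[[0,0,-3],[0,0,0]],[[0,0,-3.4],[0,0,0]],[[0,0,-3.4],[0,0,0]],[[0,0,-3.4],[0,0,0]]]'
python3 st.py 2.6 125 20
```

```text
[2.6, 140.0, 20.0] [0.5442 0.1367 0.1196] ([-0.02, -0.05, -2.42], [0.001, 0.002, 0.001])
[2.6, 128.0, 20.0] [0.5442 0.1367 0.1076] ([-0.02, -0.05, -3.62], [0.001, 0.002, 0.001])
time_s: 9.9
eef_pos: [0.5442, 0.1372, 0.1093]
orientation: [-0.173, 0.014, 0.985, 0.002]
wrist_force: [-0.5, -0.1, -0.4]
width: 0.0562
grasp_force: 29.8
[2.6, 125.0, 20.0] [0.5442 0.1367 0.1046] ([-0.0, -0.05, -0.47], [0.0, 0.001, 0.001])
```

```bash
python3 -m inch '[[[0,0,-0.2],[0,0,0]],[[0,0,-0.4],[0,0,0]],[[0,0,-0.5],[0,0,0]],[[0,0,-0.5],[0,0,0]]]'
python3 look.py 4 | grep blue
python3 - <<'E'
import cv2,numpy as np
s=cv2.imread("pics/side4.png")[200:310,150:270]
cv2.imwrite("pics/c4.png",cv2.resize(s,(600,550),interpolation=2))
E
python3 st.py 2.6 125 20 1 125.5 16 -1 126 10 -3.5 126 5 -5 125.5 0
```

```text
time_s: 10.23
eef_pos: [0.5447, 0.1375, 0.1049]
orientation: [-0.172, 0.014, 0.985, 0.002]
wrist_force: [0.7, 0.0, 3.7]
width: 0.0558
grasp_force: 29.9
blue_bin 0.65 [221. 242.  70.  42.] 1656 [[0.496, 0.11, 0.077], [0.542, 0.164, 0.112], [0.616, 0.168, 0.131]]
blue_bin 0.78 [185. 186.  20.  29.] 483 [[0.496, 0.109, 0.077], [0.526, 0.144, 0.094], [0.561, 0.166, 0.131]]
[2.6, 125.0, 20.0] [0.5442 0.1367 0.1046] ([-0.04, -0.08, -0.02], [0.0, 0.002, 0.001])
[1.0, 125.5, 16.0] [0.5442 0.1367 0.1008] ([-0.05, -0.08, -0.4], [-0.002, -0.068, 0.001])
[-1.0, 126.0, 10.0] [0.5451 0.1366 0.0951] ([0.05, -0.08, -0.97], [-0.005, -0.172, 0.001])
[-3.5, 126.0, 5.0] [0.5455 0.1366 0.0901] ([0.09, -0.08, -1.46], [-0.007, -0.259, 0.001])
[-5.0, 125.5, 0.0] [0.5473 0.1366 0.085 ] ([0.27, -0.09, -1.97], [-0.01, -0.347, 0.001])
```

View pics/c4.png

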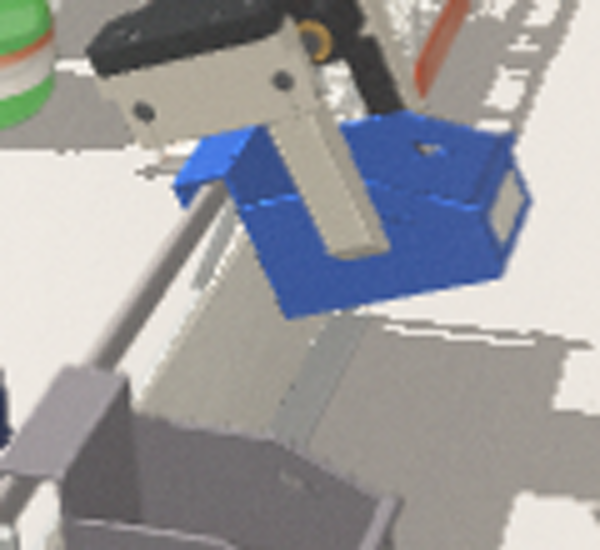

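```bash
python3 -m inch '[[[0,0,-0.1],[0,-0.03,0]],[[0,0,-0.3],[-0.002,-0.07,0]],[[0,0,-0.6],[-0.003,-0.12,0]],[[0,0,-0.9],[-0.005,-0.172,0]],[[0,0,-0.9],[-0.005,-0.172,0]],[[0,0,-0.9],[-0.005,-0.172,0]]]'
python3 st.py -1 126 10 -3.5 126 5 -5 125.5 0
```

```text
time_s: 11.13
eef_pos: [0.5436, 0.1367, 0.0956]
orientation: [-0.089, 0.014, 0.996, 0.0]
wrist_force: [0.7, -0.3, -0.0]
width: 0.056
grasp_force: 29.8
[-1.0, 126.0, 10.0] [0.5451 0.1366 0.0951] ([0.15, -0.01, -0.06], [0.002, -0.003, 0.0])
[-3.5, 126.0, 5.0] [0.5455 0.1366 0.0901] ([0.19, -0.01, -0.55], [-0.001, -0.09, 0.0])
[-5.0, 125.5, 0.0] [0.5473 0.1366 0.085 ] ([0.37, -0.01, -1.06], [-0.003, -0.177, 0.0])
```

```bash
python3 -m inch '[[[0.1,0,-0.2],[0,-0.04,0]],[[0.1,0,-0.5],[0,-0.09,0]],[[0.2,0,-0.8],[0,-0.135,0]],[[0.3,0,-1.05],[0,-0.18,0]],[[0.3,0,-1.05],[0,-0.18,0]],[[0.3,0,-1.05],[0,-0.18,0]]]'
python3 st.py -5 125.5 0
python3 look.py 5 | grep blue
python3 - <<'E'
import cv2
from st import *
s=cv2.imread("pics/side5.png")[200:310,150:270]
cv2.imwrite("pics/c5.png",cv2.resize(s,(600,550),interpolation=2))
d=np.load("side5.npz"); P=d["P"]; im=d["im"]
b=(im[...,2].astype(int)>im[...,0]+60)&(d["z"]>0)&(abs(P[...,1]-.137)<.045)&(abs(P[...,0]-.56)<.085)&(P[...,2]>.04)&(P[...,2]<.16)
v=R.from_euler("z",-YAW,degrees=True).apply(P[b]-[*X0,0])*1000
w=v[v[:,1]>22]
for lo in range(-110,20,10):
    k=w[(w[:,0]>lo)&(w[:,0]<lo+10)]
    if len(k)>3: print(lo,len(k),np.percentile(k[:,2],[3,97]).round(1))
print(np.percentile(w,[.5,2,98,99.5],axis=0).round(1).tolist())
E
```

```text
time_s: 11.63
eef_pos: [0.5473, 0.1368, 0.0849]
orientation: [0.001, 0.014, 1.0, 0.002]
wrist_force: [1.0, 0.4, -1.1]
width: 0.0557
grasp_force: 29.8
[-5.0, 125.5, 0.0] [0.5473 0.1366 0.085 ] ([0.01, -0.02, 0.01], [-0.003, 0.002, 0.001])
blue_bin 0.95 [222. 251.  70.  40.] 1485 [[0.5, 0.11, 0.063], [0.539, 0.164, 0.087], [0.6, 0.168, 0.129]]
-110 27 [65.7 94.4]
-100 88 [63.1 96.6]
-90 94 [ 63.1 102. ]
-80 103 [ 63.8 106.7]
-70 69 [ 63.4 110.3]
-60 39 [63.2 80.7]
-50 62 [ 62.9 109.5]
-40 117 [ 63.8 112.4]
-30 115 [ 65.  111.7]
-20 106 [ 65.5 128.7]
-10 27 [ 99.  129.8]
0 21 [123.9 129.2]
[[-103.2, 23.2, 62.5], [-101.3, 24.6, 63.1], [1.0, 32.0, 128.5], [6.5, 44.1, 129.2]]
```

View pics/c5.png

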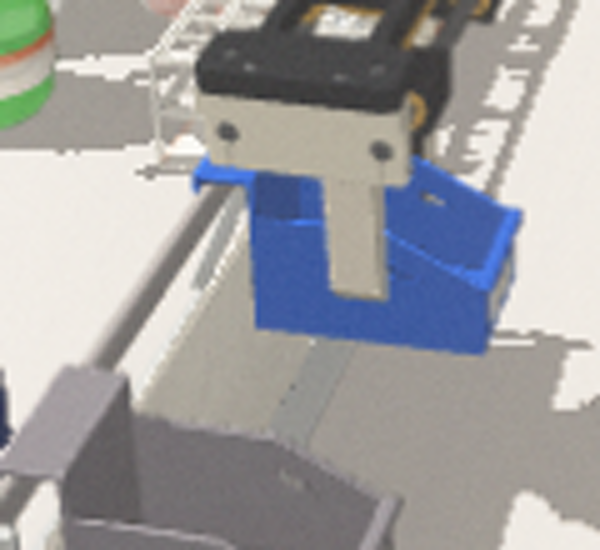

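```bash
python3 -m inch '[[[-0.05,0,0],[0,0,0]],[[-0.1,0,-0.05],[0,0,0]],[[-0.1,0,-0.1],[0,0,0]],[[-0.1,0,-0.15],[0,0,0]],[[-0.1,0,-0.15],[0,0,0]]]'
```

```text
time_s: 12.45
eef_pos: [0.5469, 0.1371, 0.0838]
orientation: [0.003, 0.014, 1.0, 0.002]
wrist_force: [2.2, -1.0, 3.6]
width: 0.0561
grasp_force: 29.8
```

```bash
python3 -m inch '[[[0,0,0],[0,0,0]],[[0,0,0],[0,0,0]],[[0,0,0],[0,0,0]]]' 1 3
python3 -m inch '[[[0,0,0],[0,0,0]],[[0,0,0],[0,0,0]],[[0,0,0],[0,0,0]],[[0,0,0],[0,0,0]],[[0,0,0],[0,0,0]],[[0,0,0],[0,0,0]]]' 0.2
python3 -m inch '[[[0,0,1],[0,0,0]],[[0,0,3],[0,0,0]],[[-0.5,0,6],[0,0,0]],[[-1,0,9],[0,0,0]],[[-2,0,13],[0,0,0]],[[-5,0,15],[0,0,0]],[[-8,0,15],[0,0,0]],[[-8,0,15],[0,0,0]],[[-8,0,15],[0,0,0]]]'
python3 look.py 6 | grep -v stand
python3 - <<'E'
import cv2
from st import *
s=cv2.imread("pics/side6.png")[150:330,130:330]
cv2.imwrite("pics/c6.png",cv2.resize(s,(660,594),interpolation=2))
d=np.load("side6.npz"); P=d["P"]; im=d["im"]
b=(im[...,2].astype(int)>im[...,0]+60)&(d["z"]>0)&(abs(P[...,1]-.137)<.045)&(abs(P[...,0]-.56)<.085)&(P[...,2]>.04)&(P[...,2]<.16)
v=R.from_euler("z",-YAW,degrees=True).apply(P[b]-[*X0,0])*1000
w=v[v[:,1]>22]
for lo in range(-110,20,10):
    k=w[(w[:,0]>lo)&(w[:,0]<lo+10)]
    if len(k)>3: print(lo,len(k),np.percentile(k[:,2],[3,97]).round(1))
print(np.percentile(w,[.5,2,98,99.5],axis=0).round(1).tolist())
k=w[(w[:,2]<85)&(w[:,0]>-98)&(w[:,0]<-20)];print("side slope deg",np.degrees(np.arctan(np.polyfit(k[:,0],k[:,1],1)[0])))
E
```

```text
time_s: 12.7
eef_pos: [0.5466, 0.1375, 0.0836]
orientation: [0.003, 0.014, 1.0, 0.003]
wrist_force: [3.6, 0.7, 1.3]
width: 0.0566
grasp_force: 3.0
time_s: 13.2
eef_pos: [0.5462, 0.1371, 0.0834]
orientation: [0.002, 0.014, 1.0, 0.002]
wrist_force: [-0.3, 0.3, -0.2]
width: 0.0744
grasp_force: 0.0
time_s: 13.95
eef_pos: [0.4654, 0.1369, 0.2347]
orientation: [0.003, 0.014, 1.0, 0.002]
wrist_force: [1.1, 0.2, -1.3]
width: 0.0743
grasp_force: 0.0
side [0.33439284 0.85906852 0.57496238] [0.06, -0.08, 0.84, -0.53]
blue_bin 0.62 [223. 247.  64.  54.] 2035 [[0.502, 0.111, 0.061], [0.554, 0.159, 0.089], [0.606, 0.169, 0.129]]
yellow_bin 0.82 [293. 180.  37.  28.] 761 [[0.434, -0.372, 0.001], [0.481, -0.317, 0.029], [0.524, -0.306, 0.05]]
top [ 0.4286538  -0.06513353  1.18235534] [-0.03, 0.72, -0.7, 0.03]
blue_bin 0.87 [188. 179.  25.  38.] 736 [[0.525, 0.109, 0.059], [0.569, 0.141, 0.069], [0.609, 0.166, 0.131]]
yellow_bin 0.98 [349. 209.  32.  39.] 831 [[0.434, -0.369, -0.001], [0.49, -0.344, 0.012], [0.542, -0.309, 0.068]]
{'time_s': 14.35, 'joints': [0.245, 0.403, -0.859, 2.084, 0.413, 0.824, 0.682], 'dq': [-0.0, -0.006, -0.001, 0.004, -0.002, 0.001, 0.0], 'effort': [0.035, -47.902, -7.338, -21.11, -0.026, 0.039, 0.002], 'eef_pos': [0.467, 0.137, 0.233], 'orientation': [0.002, 0.014, 1.0, 0.002], 'wrist_force': [0.332, 0.063, 0.352], 'moment': [0.007, -0.07, -0.025], 'grasp_force': 0.0, 'width': 0.074}
-110 26 [61.9 89.3]
-100 74 [59.5 91.6]
-90 93 [58.8 98.1]
-80 106 [ 59.3 103.9]
-70 113 [ 60.3 108.1]
-60 115 [ 60.7 108.1]
-50 117 [ 61.6 109.5]
-40 117 [ 62.  109.4]
-30 110 [ 62.8 110.6]
-20 119 [ 64.6 127.6]
-10 27 [ 99.2 129.3]
0 20 [124.2 128.8]
[[-102.4, 22.5, 58.4], [-100.2, 25.3, 60.1], [-0.8, 32.9, 127.6], [5.4, 37.9, 128.6]]
side slope deg 0.1747851712635251
```

View pics/c6.png

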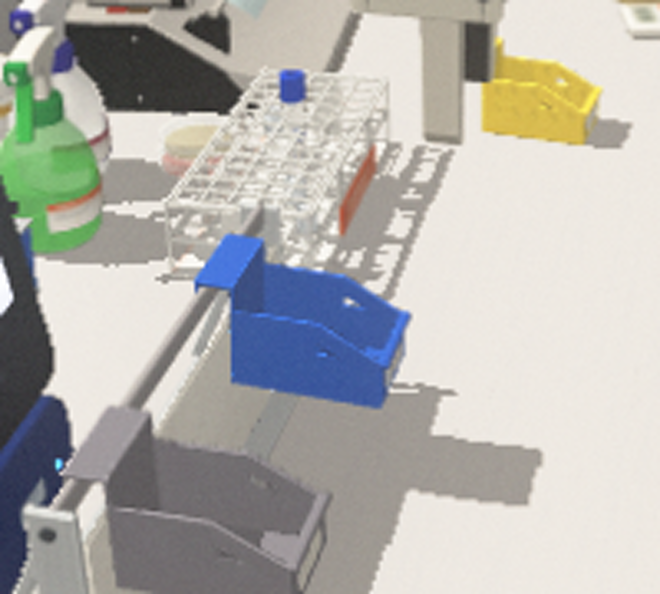

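```bash
python3 -c "
from station import env
print(env.sign_off())"
```

```text
the job is handed in; nothing more can be done
None
```

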